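# Hold a receiver box on the flashing cradle, then tray it

## Task

Take the receiver box with the orange label off the black mat and put it, contact end first, in the channel of the flashing cradle; press it squarely home against the blue stop head so that the sprung plunger is pushed in, and hold it steady there for a full three seconds while it is programmed. Then take it out and set it down gently, right way up, flat on the floor of the empty bay of the green tray, and let go. Do not disturb the finished box with the blue label, the screwdriver or the screw jar.

Things in the scene. Friction and masses are not known exactly. Their poses are not given: they have to be found in the camera images.
- receiver: Die-cast aluminium, 80 (x) x 44 (y) x 40 (z) mm, 0.15 to 0.3 kg, orange label on top, brass stripe on top beside its contact end (+x). Origin: centre of the underside, z up. Two brass sockets, 9 mm thick, stick out 9 mm at the -x end at half height. Starts upright on a black mat 3 mm thick, 190 x 190 mm. Grip it across the 44 mm by its upper half, to clear rails and tray walls.
- contact_end (a point): Centre of the receiver's contact end face (flat, brass pad), 40 mm from its origin along +x, 20 mm above its underside.
- socket_end (a point): Centre of the receiver's other end face, 40 mm from its origin along -x, 20 mm above its underside.
- cradle: Flashing cradle, fixed. Origin: on the channel's centre line, at table height; +x along the channel to the stop. Grey plate 190 x 90 x 10 mm; its top is the channel's floor. Two rails, 12 mm wide, 8 mm above the plate, x -60 to +50 mm, 50 mm apart inside; open at the top and at -x. Blue stop head: face at x +50 mm, 36 mm thick, top at z 52 mm. Receiver home: its origin at x +10, z 10 mm here.
- stop (a point): Centre of the stop face of the cradle's head, 50 mm from the cradle's origin along +x, 30 mm above the table; x, y, z axes are those of the cradle. The receiver's contact end comes to this point when it is home.
- plunger (a joint): Travel (m) of the black sprung plunger (18 mm wide, 16 mm high, brass pins) into the stop head, along the cradle's +x: 0 when out, its face 8 mm proud of the stop face; 0.008 with the receiver home. Its spring pushes back with 3 N when out, 7 N at 8 mm, and shoves an unheld receiver back off the stop. An orange button behind the head moves with it.
- plunger_tip (a point): Centre of the plunger's front face, 30 mm above the table.
- tray: Green tray, fixed: 244 (x) x 124 (y) mm, floor 4 mm thick, walls 4 mm thick, their tops 16 mm above the table. Origin: centre of the underside. A wall across the middle makes two bays, each about 116 x 116 mm inside; the one at +x holds the finished box, the one at -x is empty. It stands left or right of the cradle, the mat on the other side.
- free_bay (a point): Centre of the floor of the tray's empty bay, 4 mm above the table, 60 mm from the tray's origin along -x.
- finished: An identical box with a blue label, already programmed, in the tray's other bay; leave alone. Origin: centre of the underside.
- screwdriver: Screwdriver with a red handle, lying on the table beyond the cradle; leave alone.
- screw_jar: Small pale jar of screws, 44 mm wide, 45 mm high, beyond the cradle; leave alone.
Not all that is in view belongs to the job. What is shaped like the receiver but red is not meant.

How it is judged (in metres and radians):
On the way:
1. The receiver is held home on the cradle's stop, contact end first and square, plunger pushed in, steadily for 2.7 s without a break (x of contact_end in the frame of stop above -0.0025 m and x of socket_end in the frame of stop below -0.07 m and y of contact_end in the frame of stop between -0.006 and 0.006 m and z of contact_end in the frame of stop between -0.015 and 0.006 m and angle between the x axis of receiver and the x axis of cradle, either way round below 0.08 rad and value of joint plunger above 0.005 m and linear speed of receiver below 0.02 m/s), for 2.7 s.
At the end, for the whole second after the job is handed in: The receiver stands at rest and upright (within 0.08 rad), its underside within 3 mm of the floor of the tray's empty bay and its centre within 40 mm of the bay's centre along the tray's x and y (x of receiver in the frame of free_bay between -0.04 and 0.04 m and y of receiver in the frame of free_bay between -0.04 and 0.04 m and z of receiver in the frame of free_bay below 0.003 m and angle between receiver's own z axis and vertical below 0.08 rad and linear speed of receiver below 0.02 m/s); the robot touches nothing.
It fails at once if the receiver is dropped or slammed into the tray (faster than 0.45 m/s within 20 mm of the bay's floor) (z of receiver in the frame of free_bay below 0.02 m and horizontal distance between receiver and free_bay below 0.06 m and linear speed of receiver above 0.45 m/s).
It fails at once if the finished box, screwdriver or screw jar is moved more than 20 mm (distance of any of finished, screwdriver, screw_jar from where it was at the start of the episode above 0.02 m).
It also fails if it takes over 64 s, if anything falls off the work surface, if the arm or the gripper's body presses on something with over 40 N, if the wrist force passes 120 N, or if a joint passes its speed limit or range.

## Robot

A 6-joint arm with a two-finger parallel gripper is mounted at the origin on the work surface. World frame = base frame: x ahead of the robot, y to its left, z up, the work surface at z = 0. Lengths are in m, angles in degrees, forces in N, time in s.
With the tool pointing down it reaches from about 0.375 to 0.75 m from the base axis. Payload 9 kg.
Tool frame: the origin (TCP) lies where the fingers leave the gripper's body, on its centre line; the fingertips stand 73 mm ahead of it and the grasp point (between the pads) lies 54 mm ahead of it (robot.tip_reach is the distance from the TCP to the fingertips, in m); z points along the fingers, y is the line along which they close (so a half turn about z gives the same grasp; the last joint's range is limited). The gripper opens to 85 mm and grips with 20 to 120 N. Pads are 22 mm wide; open, the fingers measure 114 mm over their backs; the gripper's body (76 mm by 85 mm) begins 54 mm behind the grasp point. The pads swing forward as they close: fully open they stand 13 mm farther back than shut.
Start: joints at [52.443, 5.964, 5.575, 89.605, 0, 77.527], TCP at [0.254, 0.543, 0.304] pointing down, gripper open.
Joint ranges: [-171.21, 171.21], [-48.23, 106.86], [-62.78, 66.21], [-105.2, 120.99], [-86.42, 89.51], [-180, 180]. Speed limits (degrees/s): [127.2, 127.2, 147.25, 180, 180, 180].

## Interface

Orientations are given as [roll, pitch, yaw] about the fixed x, y, z axes, in that order (R = Rz(yaw) Ry(pitch) Rx(roll)).
In Python, from plant import robot gives the robot as it stands. Calls block until the motion is done:
- robot.move_pose(position, orientation): joint-space move of the TCP to a pose.
- robot.line_to(position, vel=0.15, rotation=None, guard=None): straight line of the TCP; rotation=None keeps the orientation; vel is the mean speed in m/s. With guard (N) it stops when the force on the tool has changed by that much, and returns True; else False.
- robot.goto_joints(angles): joint-space move.
- robot.set_gripper(opening): finger opening in m; the grip force is fixed at half the most; returns when the fingers have stopped.
- robot.pause(seconds).
- robot.ik(position, orientation): joint angles nearest the present ones, or None.
- robot.observe(): the state.
- robot.grab_frame(name): name is "side" or "top" or "wrist"; returns the picture (420x560x3 uint8, blue, green, red); there is no depth.
- robot.get_calibration(name): a dict with "vertical_fov" (degrees; the focal length in pixels is half the picture's height over the tangent of half this angle, whatever the lens; pixels are square), "cx", "cy" (the principal point, pixels), "k1" (the pictures are not rectified: a ray, as slopes to the right and down, at radius r is drawn at 1 + k1 r^2 times it, then the intrinsics apply), "rvec" (rotation vector, rad) and "tvec" (3), from world to camera coordinates, as OpenCV has them. Camera axes: x right, y down, z forward; pixel columns grow to the right and rows downward; lengths in m; the calibration is good to about 2 mm. A picture is of the moment at which its call begins: read the wrist's pose just before it. get_calibration takes no time and is no camera call; for the wrist camera it gives the pose at the moment of the call.
A pose or a line that the arm cannot do raises robot.IKError and nothing moves.
- robot.job_done(): hands the job in; it is judged then, once.
The state is a dict: "time": time; "q": joint angles; "qvel": joint speeds; "joint_torque": joint torques, N m; "tool_pos": TCP position; "tcp_rot": TCP orientation; "ft_force": force on the tool from outside, world axes, zero at the start; "torque": the same for the moment, N m; "gripper_width": finger opening in m; "gripper_force": force on a finger pad.
Only numpy, scipy, OpenCV 4.12 (cv2) and the standard library are available. Lean on these libraries where they do the work, as an engineer would, in place of code of your own. Each camera call takes 0.05 s, during which the arm holds its last target. There are 200 camera calls.

## Working session

There is one attempt and no reset: what is moved stays moved. The work goes in short steps, each a Python script; the robot and the scene stay as the last script left them, time stands still between calls to the robot, and variables do not carry over. Pictures are saved under pics/ and viewed, at most 10 in all, crops included, and the job is handed in when it is done.

```bash
mkdir -p pics; ls
cat > h.py <<'E'
import numpy as np, cv2
from plant import robot
def cam(n):
    c=robot.get_calibration(n); im=robot.grab_frame(n)
    return im,c
def K(c):
    f=210/np.tan(np.radians(c["vertical_fov"])/2)
    return np.array([[f,0,c["cx"]],[0,f,c["cy"]],[0,0,1.]])
def ray(c,uv):
    uv=np.asarray(uv,float).reshape(-1,1,2)
    s=cv2.undistortPoints(uv,K(c),np.array([c["k1"],0,0,0.]),None,None).reshape(-1,2)
    R=cv2.Rodrigues(np.array(c["rvec"],float))[0]; t=np.array(c["tvec"],float).ravel()
    d=np.c_[s,np.ones(len(s))]@R
    return -R.T@t,d
def onz(c,uv,z):
    o,d=ray(c,uv); return o+d*((z-o[2])/d[:,2])[:,None]
E
python3 - <<'E'
from h import *
o=robot.observe(); print(o["time"],o["tool_pos"],o["tcp_rot"],o["gripper_width"])
for n in("top","side","wrist"):
    im,c=cam(n); cv2.imwrite(f"pics/{n}0.png",im); print(n,c)
E
```

```text
pics
0.0 [0.25421787 0.54322129 0.30311043] [-1.79925597e+02 -1.82649618e-02  1.54913160e+02] 0.08507524731125195
top {'vertical_fov': 51.45681429604506, 'cx': 275.59686131324304, 'cy': 211.29922447460655, 'k1': -0.09377363224237449, 'rvec': array([ 2.10204699, -2.11097221,  0.17757897]), 'tvec': array([0.11163612, 0.50635494, 1.0514488 ])}
side {'vertical_fov': 55.46592364311344, 'cx': 283.4960637539779, 'cy': 214.26448702000783, 'k1': 0.03879427337271623, 'rvec': array([ 2.08336258, -0.29948585,  0.19966886]), 'tvec': array([-0.47197745,  0.15056673,  0.75898906])}
wrist {'vertical_fov': 70.94166135042259, 'cx': 279.20859550012614, 'cy': 210.95583033745515, 'k1': 0.007117079946734591, 'rvec': array([-2.41448516, -1.53418131, -0.24476759]), 'tvec': array([-0.59806227, -0.04168223,  0.38081599])}
```

View pics/top0.png

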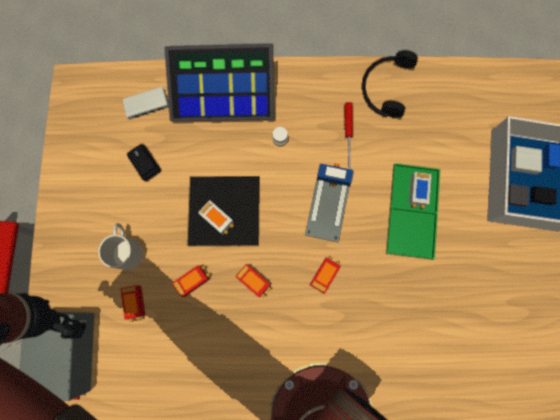

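View pics/side0.png

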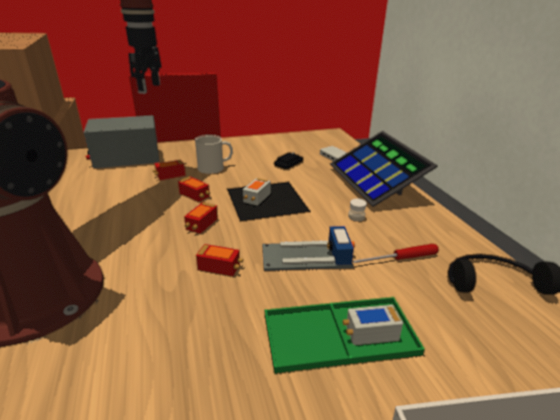

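Top view: the receiver is on the mat at about (216,217), the cradle at (330,203) with its stop up at (336,173), and the tray at (413,212) with its empty bay at (412,233). Side view confirms this layout: red decoys lie nearer the robot, and the jar and screwdriver are beyond the cradle.

Run:
```python
from h import *
im,c=cam("top"); hsv=cv2.cvtColor(im,cv2.COLOR_BGR2HSV)
def rect(m,roi):
    z=np.zeros_like(m);x0,y0,x1,y1=roi;z[y0:y1,x0:x1]=m[y0:y1,x0:x1]
    ct=max(cv2.findContours(z,0,2)[0],key=cv2.contourArea); return cv2.minAreaRect(ct),cv2.contourArea(ct)
def show(n,m,roi,h):
    r,a=rect(m,roi); b=cv2.boxPoints(r); print(n,a,np.round(r[0],1)); print(np.round(onz(c,np.vstack([r[0],b]),h)[:,:2],4).tolist())
ir=lambda lo,hi:cv2.inRange(hsv,lo,hi)
show("orange",ir((5,150,150),(22,255,255)),(192,185,250,240),.043)
show("tray",ir((50,100,40),(80,255,255)),(380,150,450,270),.016)
show("bluehead",ir((100,120,40),(125,255,255)),(305,155,365,195),.052)
show("plate",ir((0,0,60),(180,70,255)),(300,180,360,250),.012)
cv2.imwrite("pics/crop.png",cv2.resize(im[160:260,185:365],None,fx=4,fy=4,interpolation=cv2.INTER_CUBIC))
```

```text
orange 173.5 [215.8 216.8]
[[0.4951, 0.2627], [0.5006, 0.2894], [0.5212, 0.2717], [0.4898, 0.2362], [0.4693, 0.2539]]
tray 4023.5 [413.7 210.9]
[[0.5122, -0.2508], [0.3993, -0.1733], [0.6415, -0.2061], [0.6302, -0.3328], [0.388, -0.2948]]
bluehead 192.0 [334.7 174.6]
[[0.6015, -0.0424], [0.5907, 0.0026], [0.6302, -0.0059], [0.6125, -0.0876], [0.5732, -0.0786]]
plate 1787.0 [327.3 209.8]
[[0.5177, -0.0248], [0.453, 0.0352], [0.6037, 0.0012], [0.5837, -0.0862], [0.4341, -0.0501]]
```

View pics/crop.png

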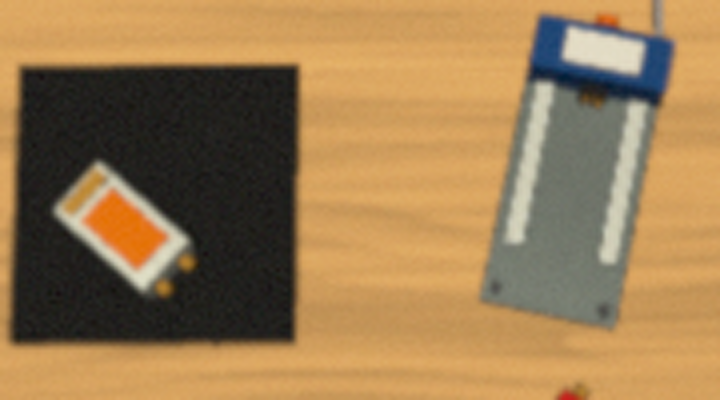

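The crop shows the contact end (brass stripe) towards up-left, at crop (85,190), which gives a yaw of about 48°. The cradle yaw is about −13° and its plunger shows at crop (592,97). Next I move above the receiver for a close look.

Run:
```python
from h import *
for y in (48.5,-131.5):
  for n,p,yy in (("rec",[.495,.263,.27],y),("cr",[.53,-.03,.2],y-61),("tray",[.453,-.243,.2],y-56)):
    q=robot.ik(p,[180,0,yy]); print(y,n,None if q is None else np.round(q))
y=-131.5 if robot.ik([.495,.263,.27],[180,0,48.5]) is None else 48.5
qs={y:robot.ik([.495,.263,.27],[180,0,y]) for y in (48.5,-131.5)}
y=min(qs,key=lambda k:9e9 if qs[k] is None else abs(qs[k][5])); print(y)
robot.move_pose([.495,.263,.27],[180,0,y])
o=robot.observe(); print(o["time"],o["tool_pos"],o["tcp_rot"],o["ft_force"])
im,c=cam("wrist"); cv2.imwrite("pics/w1.png",im)
hsv=cv2.cvtColor(im,cv2.COLOR_BGR2HSV)
m=cv2.inRange(hsv,(5,150,150),(18,255,255))
for ct in cv2.findContours(m,0,2)[0]:
  if cv2.contourArea(ct)>200:
    r=cv2.minAreaRect(ct); b=cv2.boxPoints(r); print(r); print(np.round(onz(c,np.vstack([r[0],b]),.043)[:,:2],4).tolist())
```

```text
48.5 rec [ 15.  -1.  -5.  86.   0. 146.]
48.5 cr [-17.  -6. -17.  79.   0. 175.]
48.5 tray [-43.  -9. -20.  79.   0. 145.]
-131.5 rec [ 15.  -1.  -5.  86.   0. -34.]
-131.5 cr [-17.  -6. -17.  79.   0.  -5.]
-131.5 tray [-43.  -9. -20.  79.   0. -35.]
-131.5
1.9 [0.49485558 0.26338877 0.27009389] [ 1.79999325e+02  1.05346861e-02 -1.31508504e+02] [ 0.04302897 -0.65214578  0.01281375]
((539.8394165039062, 231.62673950195312), (28.050453186035156, 11.099099159240723), 42.273685455322266)
[[0.3122, 0.4796], [0.3206, 0.4639], [0.3103, 0.4605], [0.3037, 0.4955], [0.3141, 0.4994]]
((557.25, 215.25001525878906), (23.33452033996582, 26.870058059692383), 45.0)
[[0.2899, 0.4743], [0.3045, 0.4633], [0.2803, 0.4567], [0.2754, 0.4853], [0.3, 0.4926]]
((279.6029052734375, 177.66175842285156), (27.68743896484375, 13.345192909240723), 4.398705005645752)
[[0.4833, 0.2483], [0.4982, 0.2429], [0.4882, 0.2334], [0.4686, 0.2536], [0.4784, 0.2634]]
((476.2910461425781, 142.67588806152344), (11.901124000549316, 41.73188781738281), 24.567171096801758)
[[0.3155, 0.3506], [0.3341, 0.3557], [0.303, 0.3348], [0.2975, 0.3458], [0.3286, 0.3672]]
((441.73321533203125, 135.11398315429688), (53.49448776245117, 33.84760665893555), 14.74356460571289)
[[0.3369, 0.3219], [0.364, 0.31], [0.3408, 0.2897], [0.3105, 0.3335], [0.3329, 0.3556]]
```

View pics/w1.png

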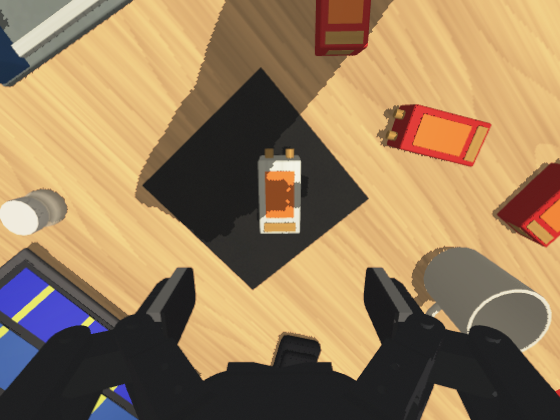

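Wrist view: the receiver's label spans x 265–294 and y 170–218, partly in shadow. The brass stripe is at (280,228) and the sockets are at the top, so the contact end faces the gripper's side. I'll refine the position using a mask that tolerates shadow.

Run:
```python
from h import *
im,c=cam("wrist"); hsv=cv2.cvtColor(im,cv2.COLOR_BGR2HSV)
z=np.zeros((420,560),np.uint8); z[140:245,245:315]=255
m=cv2.inRange(hsv,(3,130,50),(15,255,255))&z
m=cv2.morphologyEx(m,cv2.MORPH_OPEN,np.ones((3,3)))
r=cv2.minAreaRect(np.vstack([k for k in cv2.findContours(m,0,2)[0]])); print(r)
P=onz(c,np.vstack([r[0],cv2.boxPoints(r)]),.043)[:,:2]; print(np.round(P,4).tolist())
E=[P[2]-P[1],P[3]-P[2]]; print([np.linalg.norm(e) for e in E],[np.degrees(np.arctan2(e[1],e[0])) for e in E])
b=cv2.inRange(hsv,(16,60,60),(28,255,255))&z
for k in cv2.findContours(b,0,2)[0]:
  if cv2.contourArea(k)>40: q=cv2.minAreaRect(k);print("brass",q, onz(c,[q[0]],.043)[:,:2])
print(onz(c,[[260.5,234],[300,233],[300,157]],.043)[:,:2])
# cradle again: top view of head/plunger
```

```text
((279.0, 194.5), (45.0, 28.0), 90.0)
[[0.4956, 0.2613], [0.4905, 0.2341], [0.4692, 0.253], [0.5009, 0.2899], [0.5233, 0.27]]
[np.float64(0.02850017691833337), np.float64(0.048581877825742616)] [np.float64(138.44016700734431), np.float64(49.28683872380492)]
brass ((279.5, 226.5), (9.0, 31.0), 90.0) [[0.51894039 0.28844661]]
brass ((289.5, 153.0), (10.0, 9.0), 90.0) [[0.45936265 0.23623948]]
brass ((268.5, 153.0), (10.0, 9.0), 90.0) [[0.47503474 0.22234524]]
[[0.54025954 0.28126151]
 [0.50726347 0.3089444 ]
 [0.45408865 0.24620966]]
```

Run:
```python
from h import *
p=[.4967,.2625]; o=[180,0,-131.1]
robot.move_pose(p+[.15],o)
print(robot.line_to(p+[.088],vel=.06,guard=12))
robot.set_gripper(.03); s=robot.observe(); print(s["time"],s["tool_pos"],s["tcp_rot"],s["gripper_width"],s["gripper_force"],s["ft_force"])
robot.line_to(p+[.25],vel=.12)
s=robot.observe(); print(s["gripper_width"],s["gripper_force"],s["ft_force"])
c=robot.get_calibration("wrist"); cp=ray(c,[[280,210]])[0]; off=cp-s["tool_pos"]; a=np.radians(-131.1)
ox=off[0]*np.cos(a)+off[1]*np.sin(a); oy=-off[0]*np.sin(a)+off[1]*np.cos(a); print(off,ox,oy)
yaw=-12.8+180; u=np.array([np.cos(np.radians(-12.8)),np.sin(np.radians(-12.8))])
t=np.array([.535,-.028])+u*ox
robot.move_pose([*t,.32],[180,0,yaw])
s=robot.observe(); print(s["time"],s["tool_pos"],s["tcp_rot"],s["q"])
im,c=cam("wrist"); cv2.imwrite("pics/w2.png",im); np.save("w2c.npy",c,allow_pickle=True)
```

```text
False
4.2 [0.49697231 0.2626432  0.08851649] [-1.79982482e+02  4.24289100e-02 -1.31093921e+02] 0.04299416264837897 62.96233534812927 [-0.49495695  0.51571923  4.56649316]
0.042925891704880925 62.08205580711365 [ 0.22959685  0.66286239 -3.29367078]
[-0.0520317  -0.06252148  0.07030708] 0.08131825000923526 0.0018908935584421305
6.975 [ 0.61409616 -0.0447856   0.31969359] [ 1.79973388e+02 -3.84366982e-02  1.67330022e+02] [-1.63310456e+01  9.05394453e+00  1.05538076e+01  9.15399206e+01
  2.41035474e-02 -3.66106721e+00]
```

View pics/w2.png

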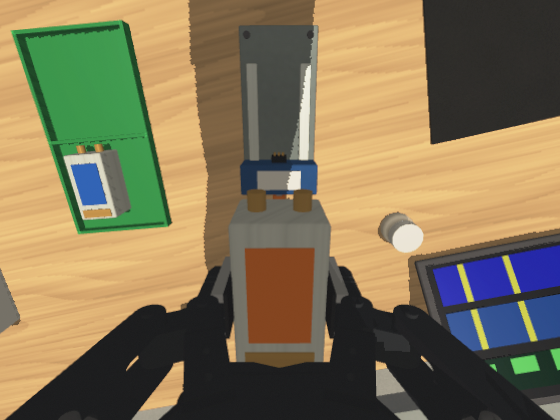

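Wrist view: the box is held straight, sockets leading towards image-up. The cradle is fully visible: plate rear corners at (239,25) and (318,25), rails starting at row ~63, head top at rows 160–193, plunger at (279,157). The tray corners are at (14,32), (124,22), (168,225) and (78,233).

Run:
```python
from h import *
im=cv2.imread("pics/w2.png"); c=np.load("w2c.npy",allow_pickle=True).item()
hsv=cv2.cvtColor(im,cv2.COLOR_BGR2HSV)
m=cv2.inRange(hsv,(0,0,30),(180,85,255)); m[:,:225]=0;m[:,335:]=0
L,R=[],[]
for y in range(36,150,6):
    xs=np.where(m[y])[0]; xs=xs[(xs>230)&(xs<325)]
    L.append((xs.min()-.5,y));R.append((xs.max()+.5,y))
def fit(pts,z):
    P=onz(c,pts,z)[:,:2]; v=cv2.fitLine(P.astype(np.float32),cv2.DIST_HUBER,0,.001,.001).ravel(); return v
for n,p in(("L",L),("R",R)):
    v=fit(p,.010); print(n,[q[0] for q in p],v[2:],np.degrees(np.arctan2(v[1],v[0])))
b=cv2.inRange(hsv,(100,120,30),(125,255,255)); b[:150]=0;b[200:]=0;b[:,:230]=0;b[:,330:]=0
ct=max(cv2.findContours(b,0,2)[0],key=cv2.contourArea); print("blue",cv2.boundingRect(ct))
for x in (246,262,300,312): print(x,im[156:200:2,x].tolist()) if x==262 else None
for x in (252,305): print("rail",x,im[54:72,x].sum(1).tolist())
print("platecol",im[15:36,275].sum(1).tolist())
g=cv2.inRange(hsv,(50,80,20),(85,255,255)); g[:,200:]=0
ct=max(cv2.findContours(g,0,2)[0],key=cv2.contourArea); ap=cv2.approxPolyDP(cv2.convexHull(ct),8,True).reshape(-1,2).astype(float); print(ap.tolist(),np.round(onz(c,ap,.016)[:,:2],4).tolist())
print(np.round(onz(c,[[239,25],[318,25]],.010)[:,:2],4).tolist())
```

```text
L [np.float64(238.5), np.float64(238.5), np.float64(238.5), np.float64(239.5), np.float64(239.5), np.float64(239.5), np.float64(239.5), np.float64(240.5), np.float64(240.5), np.float64(240.5), np.float64(241.5), np.float64(241.5), np.float64(241.5), np.float64(241.5), np.float64(241.5), np.float64(242.5), np.float64(242.5), np.float64(242.5), np.float64(242.5)] [ 0.50506127 -0.06884991] -12.6342745
R [np.float64(317.5), np.float64(317.5), np.float64(317.5), np.float64(316.5), np.float64(316.5), np.float64(316.5), np.float64(316.5), np.float64(315.5), np.float64(315.5), np.float64(315.5), np.float64(315.5), np.float64(315.5), np.float64(314.5), np.float64(314.5), np.float64(314.5), np.float64(314.5), np.float64(314.5), np.float64(313.5), np.float64(313.5)] [0.5170945  0.02007771] -12.797452
blue (241, 160, 76, 34)
262 [[68, 73, 71], [68, 73, 71], [63, 47, 34], [62, 43, 28], [64, 45, 30], [70, 48, 31], [70, 48, 30], [79, 68, 60], [115, 125, 131], [114, 126, 131], [114, 126, 131], [114, 126, 131], [114, 125, 131], [114, 126, 131], [114, 126, 131], [114, 125, 131], [114, 126, 132], [43, 73, 94], [41, 72, 94], [43, 76, 100], [42, 76, 100], [43, 77, 101]]
rail 252 [220, 221, 219, 219, 218, 217, 216, 216, 216, 284, 343, 352, 352, 352, 351, 352, 350, 351]
rail 305 [221, 219, 220, 218, 218, 216, 214, 216, 212, 291, 350, 359, 357, 359, 359, 358, 475, 502]
platecol [259, 257, 253, 258, 267, 267, 264, 263, 261, 258, 222, 224, 226, 224, 224, 223, 223, 224, 221, 223, 224]
[[119.0, 20.0], [170.0, 223.0], [78.0, 233.0], [11.0, 31.0]] [[0.403, -0.1787], [0.6409, -0.2039], [0.6271, -0.331], [0.3872, -0.2988]]
[[0.4346, -0.052], [0.4541, 0.0344]]
```

Run:
```python
import cv2
im=cv2.imread("pics/w2.png"); cv2.imwrite("pics/w2z.png",cv2.resize(im[15:205,215:340],None,fx=3.15,fy=3.15,interpolation=cv2.INTER_CUBIC))
```

```text
(no output)
```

View pics/w2z.png

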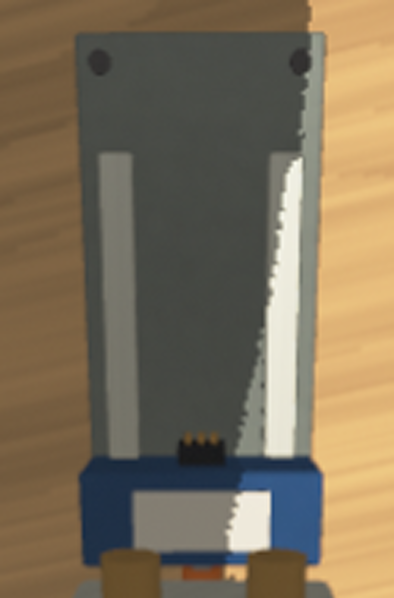

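```bash
cat > cr.py <<'E'
from h import *
c=np.load("w2c.npy",allow_pickle=True).item()
yaw=-12.72; u=np.array([np.cos(np.radians(yaw)),np.sin(np.radians(yaw))]); n=np.array([-u[1],u[0]])
m=np.array([.51108,-.02438])
rs=onz(c,[[252,63],[305,63]],.018)[:,:2].mean(0); hd=onz(c,[[262,160],[300,160]],.052)[:,:2].mean(0)
s1=(rs-m)@u+.06; s2=(hd-m)@u-.05
O=m+u*(s1+s2)/2
E
python3 - <<'E'
from cr import *
print(s1,s2,O,(rs-m)@n,(hd-m)@n)
ori=[180,0,yaw+180]; at=lambda x,z:[*(O+u*x),z]
robot.move_pose(at(-.03,.16),ori)
print(robot.line_to(at(-.03,.0975),vel=.06,guard=8))
s=robot.observe(); print(s["time"],s["tool_pos"],s["ft_force"],(s["tool_pos"][:2]-O)@u)
im,_=cam("side"); cv2.imwrite("pics/s1.png",cv2.resize(im[200:300,230:390],None,fx=4,fy=4,interpolation=cv2.INTER_CUBIC))
E
```

```text
0.030985050248794548 0.025832331016358498 [ 0.53879148 -0.03063522] 0.0005040017523377949 0.00333031280446666
False
9.0083 [ 0.50984259 -0.02413204  0.09798722] [ 0.5048877   0.33521478 -3.19262727] -0.02967033372243489
```

View pics/s1.png

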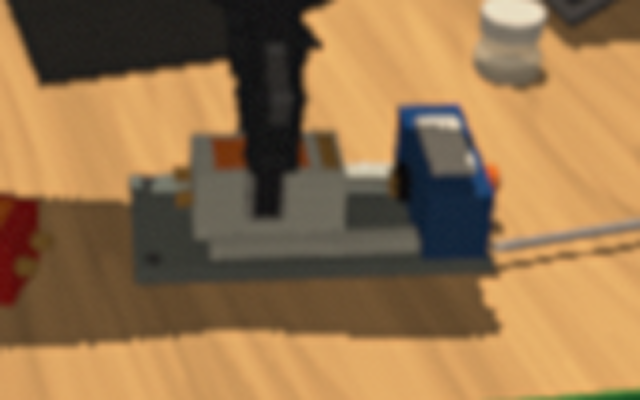

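The side view shows the box seated low between the rails, with its front face about 70 px (in the crop) short of the plunger. I press on with a force guard.

Run:
```python
from cr import *
at=lambda x,z:[*(O+u*x),z]
z=.0972
f0=robot.observe()["ft_force"]
def rep(t):
    s=robot.observe(); print(t,round(s["time"],2),"x",((s["tool_pos"][:2]-O)@u).round(4),"y",((s["tool_pos"][:2]-O)@n).round(4),"F",np.round([(s["ft_force"][:2]-f0[:2])@u,(s["ft_force"][:2]-f0[:2])@n,s["ft_force"][2]-f0[2]],1),"w",s["gripper_width"])
print(robot.line_to(at(-.008,z),vel=.05,guard=10)); rep("a")
print(robot.line_to(at(.022,z),vel=.015,guard=16)); rep("b")
robot.pause(.3); rep("c")
im,_=cam("side"); cv2.imwrite("pics/s2.png",cv2.resize(im[200:300,230:390],None,fx=4,fy=4,interpolation=cv2.INTER_CUBIC))
robot.pause(1.5); rep("d"); robot.pause(1.8); rep("e")
```

```text
False
a 9.65 x -0.008 y 0.0 F [ 0.3  0.7 -0.3] w 0.04282646367429341
True
b 10.84 x 0.0071 y 0.0001 F [-6.4  0.2  3.2] w 0.04302023464938769
c 11.14 x 0.0068 y 0.0002 F [-5.4 -0.9  5. ] w 0.04295691055860235
d 12.69 x 0.0068 y 0.0001 F [-4.9  0.1  4.1] w 0.04298240521085597
e 14.49 x 0.0068 y 0.0001 F [-5.1  0.9  4.1] w 0.04299578966185514
```

View pics/s2.png

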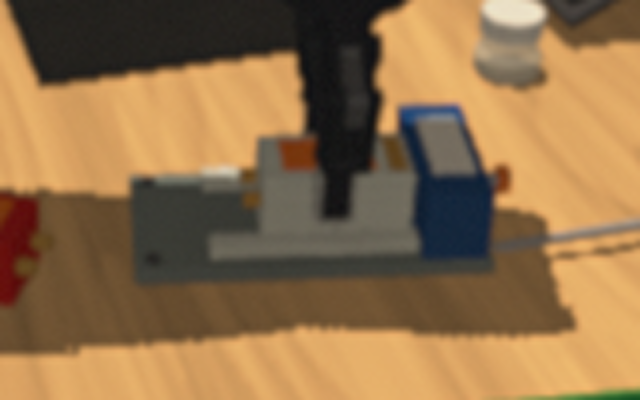

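The box looks flush with the head and the button is out. But the settled force is only 5 N against the 7 N spring, and the floor is loaded. I'll ease it up slightly, press further and hold again.

Run:
```python
from cr import *
at=lambda x,z:[*(O+u*x),z]
s=robot.observe();z=s["tool_pos"][2]; x0=(s["tool_pos"][:2]-O)@u; print(z,x0)
def rep(t):
    s=robot.observe(); f=s["ft_force"]; print(t,round(s["time"],2),"x",((s["tool_pos"][:2]-O)@u).round(5),"z",s["tool_pos"][2].round(4),"F",np.round([f[:2]@u,f[:2]@n,f[2]],1),"w",s["gripper_width"].round(4)); return f[:2]@u
robot.line_to(at(x0,z+.0007),vel=.01); rep("up")
for k in range(1,14):
    hit=robot.line_to(at(x0+.0005*k,z+.0007),vel=.01,guard=25); robot.pause(.1)
    if rep(k)<-16 or hit: break
robot.pause(1.7); rep("h"); robot.pause(1.7); rep("h2")
```

```text
0.09571482028873438 0.006803946198706207Traceback (most recent call last):
  File "<stdin>", line 6, in <module>
  File "<stdin>", line 5, in rep
AttributeError: 'float' object has no attribute 'round'
```

Run:
```python
from cr import *
at=lambda x,z:[*(O+u*x),z]
s=robot.observe();z=.0967; x0=float((s["tool_pos"][:2]-O)@u); print(s["tool_pos"][2],x0,s["tcp_rot"])
def rep(t):
    s=robot.observe(); f=s["ft_force"]; print(t,round(float(s["time"]),2),"x",round(float((s["tool_pos"][:2]-O)@u),5),"z",round(float(s["tool_pos"][2]),4),"F",np.round([f[:2]@u,f[:2]@n,f[2]],1)); return f[:2]@u
for k in range(1,14):
    hit=robot.line_to(at(x0+.0005*k,z),vel=.01,guard=25); robot.pause(.1)
    if rep(k)<-16 or hit: break
robot.pause(1.7); rep("h"); robot.pause(1.7); rep("h2")
```

```text
0.09586228840102465 0.005991557533340849 [179.99745331  -0.49421521 167.30444139]
1 15.09 x 0.00556 z 0.0959 F [-4.9  0.  -2.1]
2 15.44 x 0.00608 z 0.0959 F [-5.9 -0.4 -2.4]
3 15.79 x 0.00653 z 0.0959 F [-5.1  0.9 -2.6]
4 16.14 x 0.00702 z 0.096 F [-5.3  0.1 -1.9]
5 16.49 x 0.00746 z 0.0959 F [-5.3 -0.1 -2.3]
6 16.84 x 0.00795 z 0.0959 F [-5.9 -0.5 -1.8]
7 17.19 x 0.00841 z 0.0959 F [-6.3 -0.9 -1.9]
8 17.54 x 0.00871 z 0.0959 F [-8.1 -0.2 -0.7]
9 17.89 x 0.00882 z 0.0959 F [-10.1  -0.9   0.5]
10 18.24 x 0.00888 z 0.0958 F [-13.3  -1.    3.7]
11 18.59 x 0.00896 z 0.0958 F [-16.2  -0.9   4.6]
h 20.29 x 0.009 z 0.0958 F [-15.7  -1.5   5.3]
h2 21.99 x 0.009 z 0.0958 F [-17.7  -2.    5.2]
```

A stiff stop appeared at x = 8.7 mm, so the first press was about 2 mm short. It is now pressed home at 16 N and was held for 3.4 s. Next I retract and place it in the tray.

Run:
```python
from cr import *
at=lambda x,z:[*(O+u*x),z]
robot.pause(.3)
robot.line_to(at(-.02,.0965),vel=.05)
robot.line_to(at(-.02,.19),vel=.12)
b=[.4539,-.2444]; ori=[180,0,172.7]
robot.move_pose(b+[.19],ori)
robot.line_to(b+[.105],vel=.1)
print(robot.line_to(b+[.0865],vel=.02,guard=6))
s=robot.observe(); print(s["time"],s["tool_pos"],s["tcp_rot"],s["ft_force"],s["gripper_width"])
im,_=cam("side"); cv2.imwrite("pics/s3.png",cv2.resize(im[260:380,240:430],None,fx=4,fy=4,interpolation=cv2.INTER_CUBIC))
```

```text
True
26.65 [ 0.45376366 -0.24427869  0.08948644] [ 1.79984021e+02 -2.63558200e-02  1.72702073e+02] [-1.10713645  0.12554852  4.65625996] 0.04281371550381395
```

View pics/s3.png

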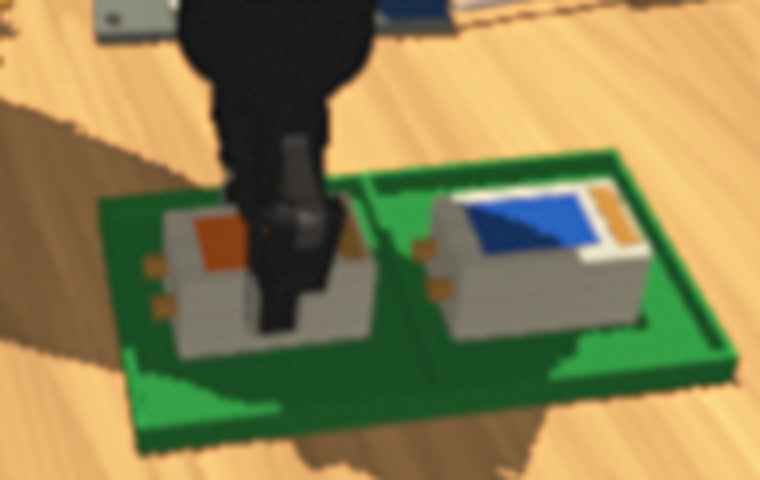

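The box is standing on the empty bay's floor at crop (270,280), and floor contact came at exactly the expected height. Now I release it and retreat.

Run:
```python
from h import *
b=[.4539,-.2444]
robot.set_gripper(.066)
s=robot.observe(); print(s["gripper_width"],s["ft_force"])
robot.line_to(b+[.22],vel=.08); robot.pause(.5)
im,c=cam("top"); s1,_=cam("side")
a=cv2.resize(im[140:280,370:460],None,fx=3,fy=3); d=cv2.resize(s1[200:380,230:430],(466,420))
cv2.imwrite("pics/end.png",np.hstack([a,d])); print(robot.observe()["time"])
```

```text
0.06598544775180741 [-0.34822889 -0.27671214 -0.6144645 ]
29.4417
```

View pics/end.png

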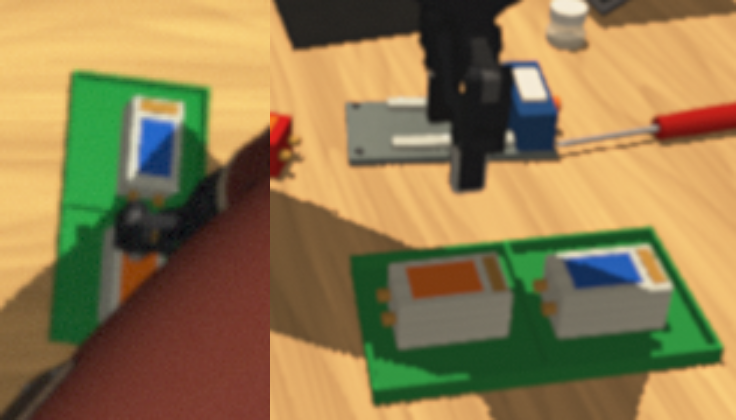

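The receiver stands upright and flat in the empty bay, the gripper is clear, and nothing else has moved.

```bash
python3 -c "
from plant import robot
print(robot.job_done())"
```

```text
the job is handed in; nothing more can be done
None
```

The receiver was pressed home in the cradle at about 16 N for over 3 s, then set down upright in the tray's empty bay; I handed the job in at about 29 s, and no verdict came back.

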